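# Fit the bean probe and counterhold the bolt behind the bracket

### The arm

A 6-joint arm with a two-finger parallel gripper is mounted at the origin on the work surface. World frame = base frame: x ahead of the robot, y to its left, z up, the work surface at z = 0. Lengths are in m, angles in rad, forces in N, time in s.
With the tool pointing down it reaches from about 0.275 to 0.775 m from the base axis. Payload 14.6 kg.
Tool frame: the origin (TCP) lies at the very end of the fingers, on their centre line; the grasp point (between the pads) lies 19 mm behind it; z points along the fingers, x is the direction in which the jaws open and shut, and the axes are right-handed (so a half turn about z gives the same grasp; the last joint's range is limited). The gripper opens to 85 mm and grips with 20 to 120 N. Pads are 22 mm wide; open, the fingers measure 114 mm over their backs; the gripper's body (76 mm by 85 mm) begins 54 mm behind the grasp point. The pads swing forward as they close: fully open they stand 13 mm farther back than shut.
Start: joints at [1.027, 0.263, -0.048, 1.259, 0, 1.415], TCP at [0.199, 0.486, 0.231] pointing down, gripper open.
Joint ranges: [-2.65, 2.65], [-0.89, 1.7], [-1.18, 1.37], [-2.13, 2.11], [-1.35, 1.29], [-3.14, 3.14]. Speed limits (rad/s): [1.89, 1.89, 2.57, 2.79, 3.14, 3.14].

### API

Orientations are given as a 3x3 rotation matrix whose columns are the frame's x, y, z axes.
In Python, from plant import get_state, grab_frame, job_done gives the robot as it stands.
- The arm moves only by the tool servo_tool, never from a script. Its argument "deltas" is a list that holds one entry, the list of rows, each a list of 7 numbers: the turn, a rotation vector about the tool's x, y, z in degrees, then the shift along the tool's x, y, z in cm, then the finger opening in cm, from 0 to 8.54. A call has exactly 10 rows; each row is the pose to reach, as a shift and turn from the pose commanded when the call began, along the tool's axes at that moment; what a row does not reach only later rows make up. A row lasts 1/8 s, in which the tool goes at most 62.5 mm and 10.7 degrees, less where a joint would pass 70% of its speed; a pose out of reach is approached as far as the arm can. A call with a gripper value outside its range is refused whole. The fingers move at their own pace and stop on an object; "force" is the grip in N (left out, the last holds). Time passes only in rows, so rows that repeat a pose let the fingers close, or fill a call up. It gives the time, the measured TCP pose, the force and the opening at its end, in the units of the state.
- get_state(): the state, without advancing time (a new reading comes with each control period).
- grab_frame(name): name is "scene" or "top" or "wrist"; returns a dict with "image" (480x640x3 uint8, red, green, blue), "fx", "fy", "cx", "cy" (pixels), "rvec" (rotation vector, rad) and "tvec" (3), from world to camera coordinates, as OpenCV has them. Camera axes: x right, y down, z forward; pixel columns grow to the right and rows downward; lengths in m; the calibration is good to about 2 mm. A picture is of the moment at which its call begins. There is no depth.
- job_done(): hands the job in, once; it reports no verdict.
The state is a dict: "clock": time; "joint_positions": joint angles; "joint_velocities": joint speeds; "joint_torque": joint torques, N m; "tcp_pos": TCP position; "eef_rot": TCP orientation; "ft_force": force on the tool from outside, world axes, zero at the start; "moment": the same for the moment, N m; "opening": opening from 0.0 (shut) to 1.0 (fully open).
Only numpy, scipy, OpenCV 4.12 (cv2) and the standard library are available. Lean on these libraries where they do the work, as an engineer would, in place of code of your own. Each camera call takes 0.05 s, during which the arm holds its last target.

### The job

Take the blue-handled temperature probe out of the wooden rack, slide it stem-down into the brass sleeve on the roaster's probe bracket until its collar sits on the sleeve's rim, and let go of it. Then reach down into the gap behind the bracket, grip the hidden brass bolt head, turn it so that the spanner on its front nut comes up from its rest pin to level, and finish while still holding the head so that it cannot turn back; only your grip on the head may hold the spanner up. Leave the other two probes, the cup, the jar and the brass weight where they stand.

Things in the scene. Friction and masses are not known exactly. Their poses are not given: they have to be found in the camera images.
- blue_probe: loose probe (0.12 kg): steel stem 14 mm diameter, 70 mm long, last 10 mm tapering to 6 mm; brass collar 30 mm diameter; round blue handle 26 mm diameter. Origin: the foot's tip; z up the stem (collar 70 to 76 mm, handle 76 to 126 mm above it). Starts upright in one of the rack's three holes, which one varies; tip then 15 mm above the table
- blue_probe_collar (a point): centre of the underside of the blue probe's collar, 70 mm above its tip; it rests on the rack's top or, when fitted, on the sleeve's rim
- black_probe: same probe with a black handle, leave alone; origin at its tip
- orange_probe: same probe with an orange handle, leave alone; origin at its tip
- rack: fixed plywood rack, 70 (x) by 250 (y) mm, top at 85 mm; 12 mm top board with three 19 mm square through holes at y = -80, 0, +80 mm in its frame. Origin: centre of its underside, z up
- bracket: fixed grey upright plate, 8 mm thick, 170 mm wide (y), top at 100 mm, rear face at x = 0 of its frame, robot side -x. Behind it a 56 mm gap (x 0 to 56 mm, floor at 10 mm, open above and at both ends), then a dark backing panel 8 mm thick, 200 mm wide, top at 85 mm. Origin: on the table under the rear face, mid-width; z up. Bolt axis: along x at y = 0, height 75 mm
- sleeve_mouth (a point): centre of the upper rim of the upright brass sleeve on the bracket's front side: bore 17 mm, outside 25 mm, 60 mm long, open at both ends, rim at 95 mm height; in the bracket's frame at x = -35, y = +110 mm
- bolt_head (a point): brass hexagon head in the gap behind the bracket, 30 mm across flats, 16 mm thick along x, on a 26 mm wide spacer. Point: its centre, on the bolt axis, 28 mm behind the bracket (mid-gap), height 75 mm. x along the bolt axis, away from the bracket; y normal to one pair of flats (more pairs every 60 degrees): those flats are upright when the spanner is level
- bolt (a joint): turn of the bolt with its head, nut and spanner about the bracket's x axis (right-handed), rad. 0: spanner level. It starts at about +0.33 (spanner's free end hanging low on the rest pin), and the spanner's weight (0.09 to 0.2 N m) turns it back there whenever it is not held; range -0.6 to 0.33
- spanner_end (a point): centre of the free end of the aluminium-coloured ring spanner, 145 mm from the bolt axis. The spanner (handle 18 mm wide, 8 mm thick) sits on the brass nut on the bracket's robot side, its middle 32 mm in front of the bracket's rear face, handle pointing to -y of the bracket, and turns together with the bolt head; nothing may touch it at the end
- cup: white cup, 80 mm wide, 75 mm tall, bystander; origin under its centre
- jar: amber jar, 70 mm wide, 110 mm tall, bystander; origin under its centre
- weight: brass cylinder weight 44 mm wide, 40 mm tall, bystander; origin under its centre
Mind the look-alikes: they are no part of the job. What is meant by the blue_probe is not purple or white, and is the smaller of those in its own colour.

How it is judged:
By the outcome, as a careful person would: the job done as asked, in the order asked, and still so for the second after the job is handed in, while the arm keeps its last pose, push and grip.
It also fails if it takes over 51 s, if anything falls off the work surface, if the arm or the gripper's body presses on something with over 40 N, if the wrist force passes 120 N, or if a joint passes its speed limit or range.

## Working session

There is one attempt and no reset: what is moved stays moved. The work goes in short steps, Python scripts to look and compute and a tool call to move; the robot and the scene stay as the last step left them, time stands still between calls to the robot, and variables do not carry over. Pictures are saved under pics/ and viewed, and the job is handed in when it is done.

Besides the shell and the picture viewer there is one more tool, called after ">>>" as name(argument=value, ...) on one line, values as JSON. servo_tool: Moves the arm, as the interface text tells. Its arguments: {"type":"object","properties":{"deltas":{"type":"array","items":{"type":"array","items":{"type":"array","items":{"type":"number"}}}},"force":{"type":"number"}},"required":["deltas"]}

```bash
ls; mkdir -p pics; python3 - <<'E'
from plant import *
import cv2
s=get_state(); print({k:(v if not hasattr(v,'tolist') else v.tolist()) for k,v in s.items()})
for n in ["scene","top"]:
    f=grab_frame(n); cv2.imwrite(f"pics/{n}0.png",f["image"][:,:,::-1]); print(n,f["fx"],f["cx"],f["cy"],f["rvec"],f["tvec"])
E
```

```text
pics
{'clock': 0.0, 'joint_positions': [1.0267093176598068, 0.26354620372974635, -0.048953737644926054, 1.2593898451380152, -4.3361579485369934e-05, 1.4155221289848077], 'joint_velocities': [0.00037100588449000683, 0.00018832886702810787, -0.00019116526697399757, -0.00038308076081507224, 0.00028772704165845034, 0.0003393693295824287], 'joint_torque': [-0.0008332348988915328, -63.7615442276001, 38.45602869987488, 0.013612930197268724, -0.00014347702290251618, -3.0562968049707706e-05], 'tcp_pos': [0.19887990367936498, 0.48557046975227386, 0.23080686135808687], 'eef_rot': [[0.3790897964921662, 0.9253597389363578, -0.0005289150818500322], [0.9253592516446834, -0.37909014444173184, -0.0009580097799187148], [-0.001087010174620001, -0.0001262647318174346, -0.9999994012328697]], 'ft_force': [-0.2326279509938891, 0.2360266126628943, 0.10315763032111676], 'moment': [-0.037849960343922004, 0.05766863618523137, -0.009049462364724415], 'opening': 0.9997097423133231}
scene 561.1875109480925 312.72684186538794 245.1915993667526 [ 1.11183689  2.34950606 -1.00594161] [ 0.37055075 -0.27447503  1.56120279]
top 449.20044062425575 319.1316591879712 243.61199296246252 [ 2.21106348 -2.16649884  0.11696141] [1.34084301e-04 6.12846078e-01 1.02129217e+00]
```

View pics/scene0.png

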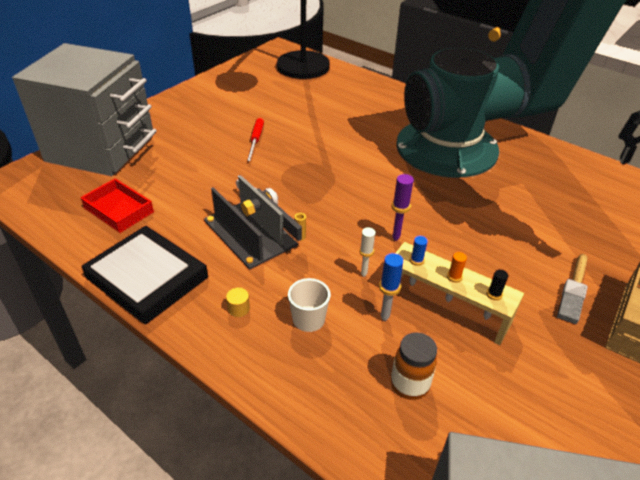

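View pics/top0.png

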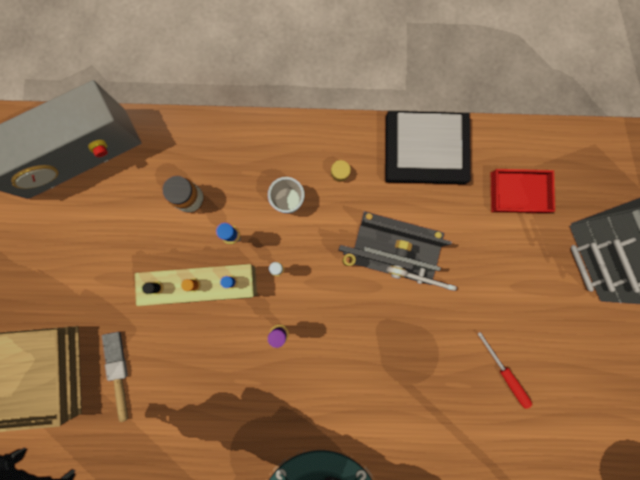

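The frames show several objects that could be taken for the target:
- Small blue probe in the rack: scene (419,250), top (228,282).
- Large blue probe standing free: scene (391,275), top (227,232).
- Purple probe: scene (402,205), top (277,337).
- White probe: scene (367,250), top (276,268).
- Orange and black probes, also in the rack.

I choose the small blue one in the rack and will check it in a crop.

```bash
cat > h.py <<'E'
import numpy as np, cv2
from plant import *
from scipy.spatial.transform import Rotation as R
def cam(f):
    K=np.array([[f["fx"],0,f["cx"]],[0,f["fy"],f["cy"]],[0,0,1.]])
    Rm=cv2.Rodrigues(np.array(f["rvec"],float))[0]; return K,Rm,np.array(f["tvec"],float).ravel()
def onz(f,uv,z):
    K,Rm,t=cam(f); d=Rm.T@np.linalg.inv(K)@np.array([uv[0],uv[1],1.]); c=-Rm.T@t
    return c+d*(z-c[2])/d[2]
def proj(f,p):
    K,Rm,t=cam(f); q=K@(Rm@np.array(p,float)+t); return q[:2]/q[2]
def tri(fs,uvs):
    A=[];b=[]
    for f,uv in zip(fs,uvs):
        K,Rm,t=cam(f); d=Rm.T@np.linalg.inv(K)@np.array([uv[0],uv[1],1.]); d/=np.linalg.norm(d); c=-Rm.T@t
        P=np.eye(3)-np.outer(d,d);A.append(P);b.append(P@c)
    x=np.linalg.lstsq(np.vstack(A),np.hstack(b),rcond=None)[0]; return x
def blobs(im,lo,hi,amin=20):
    hsv=cv2.cvtColor(im,cv2.COLOR_RGB2HSV); m=cv2.inRange(hsv,np.array(lo),np.array(hi))
    n,l,s,c=cv2.connectedComponentsWithStats(m)
    return [(c[i].round(1).tolist(),s[i].tolist()) for i in range(1,n) if s[i][4]>=amin]
def crop(im,x,y,w,h,k,name):
    cv2.imwrite("pics/"+name,cv2.resize(im[y:y+h,x:x+w],None,fx=k,fy=k,interpolation=cv2.INTER_CUBIC)[:,:,::-1])
E
python3 - <<'E'
from h import *
f=grab_frame("top");g=grab_frame("scene")
crop(f["image"],330,200,140,100,5.5,"t_br.png")
crop(g["image"],195,170,125,100,6,"s_br.png")
crop(g["image"],350,170,180,180,3.3,"s_rk.png")
for n,im in (("top",f["image"]),("scene",g["image"])):
    print(n,"blue",blobs(im,(105,150,60),(122,255,255)))
    print(n,"yel",blobs(im,(18,80,60),(32,255,255)))
    print(n,"orange-handle",blobs(im,(8,220,180),(16,255,255),30)[:8])
E
```

```text
top blue [([226.4, 231.9], [218, 224, 18, 16, 217]), ([227.4, 281.8], [222, 277, 12, 10, 94])]
top yel [([96.2, 143.7], [87, 139, 21, 14, 143]), ([340.3, 169.8], [331, 160, 20, 21, 332]), ([32.3, 172.6], [11, 164, 48, 25, 307]), ([368.5, 216.0], [365, 213, 8, 7, 40]), ([437.6, 234.7], [434, 231, 8, 8, 51]), ([231.5, 240.7], [224, 234, 16, 10, 45]), ([403.3, 244.7], [395, 239, 17, 12, 147]), ([349.3, 259.1], [343, 253, 14, 13, 126]), ([194.7, 284.6], [134, 264, 123, 42, 3644]), ([279.0, 326.7], [271, 324, 17, 9, 39]), ([29.4, 378.5], [0, 329, 62, 102, 5629]), ([67.6, 375.0], [64, 328, 8, 91, 415]), ([77.0, 369.2], [74, 328, 7, 85, 291]), ([120.0, 399.9], [114, 379, 13, 42, 305])]
top orange-handle []
scene blue [([89.4, 44.9], [0, 0, 195, 160, 13790]), ([419.1, 248.3], [412, 237, 15, 24, 249]), ([392.0, 271.2], [383, 254, 20, 36, 567])]
scene yel [([496.0, 31.0], [490, 28, 10, 8, 34]), ([248.6, 205.5], [243, 199, 13, 15, 121]), ([403.6, 209.4], [396, 205, 15, 7, 29]), ([300.8, 220.6], [294, 213, 12, 26, 115]), ([210.1, 217.8], [207, 215, 7, 6, 33]), ([462.9, 284.8], [396, 242, 128, 102, 3314]), ([367.4, 253.0], [361, 249, 13, 7, 36]), ([460.1, 257.0], [455, 254, 11, 6, 27]), ([581.1, 268.7], [576, 255, 11, 28, 135]), ([249.4, 259.2], [247, 257, 6, 5, 24]), ([390.6, 290.1], [380, 285, 21, 9, 54]), ([237.9, 299.0], [226, 287, 23, 29, 434]), ([634.2, 305.9], [626, 288, 14, 35, 230])]
scene orange-handle [([459.8, 265.5], [452, 252, 15, 28, 128])]
```

View pics/t_br.png

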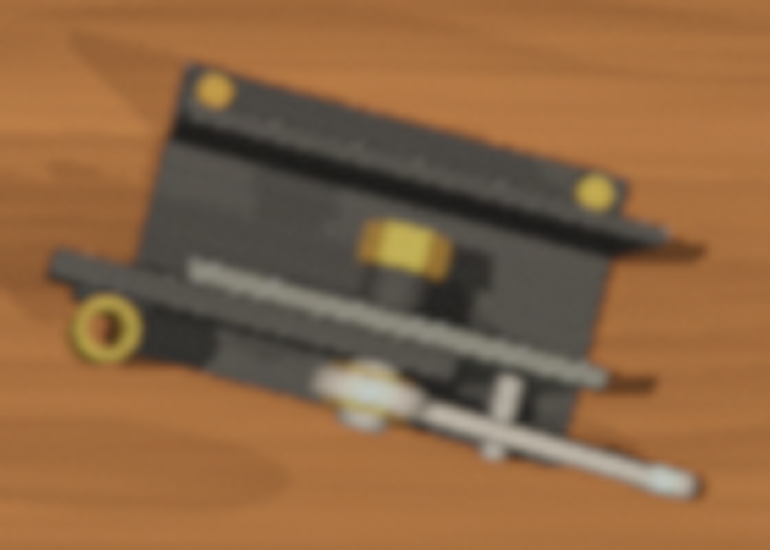

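View pics/s_br.png

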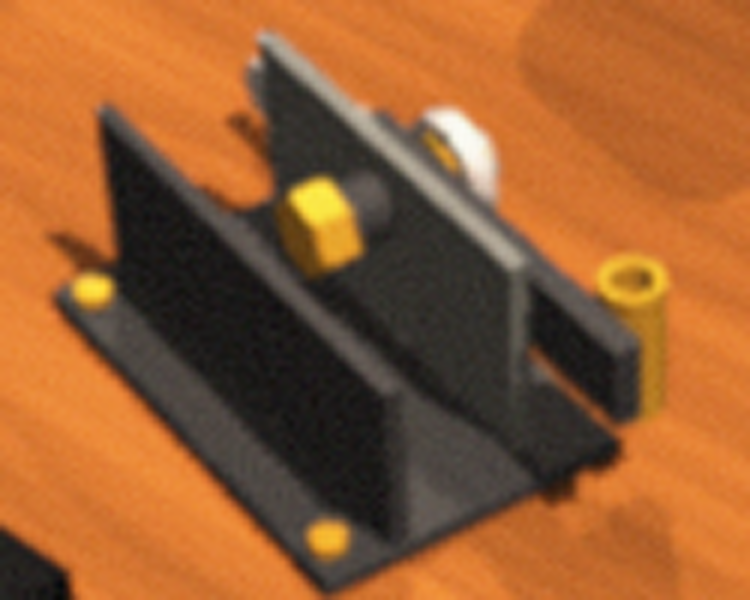

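View pics/s_rk.png

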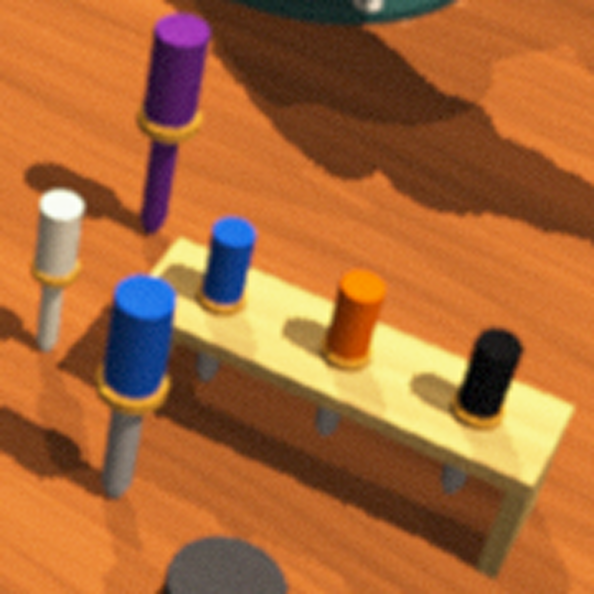

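The crops confirm it: the small blue probe sits in the rack's end hole, at top (227,282) and scene (419,248). The bracket's sleeve rim is at top (349.5,259.6) and scene (300.5,216.8), and its bolt head is at top (403,245). Now I'll measure the geometry.

```bash
python3 - <<'E'
from h import *
f=grab_frame("top");g=grab_frame("scene")
np.set_printoptions(precision=4,suppress=True)
T=lambda x,y:(330+(x+.5)/5.5-.5,200+(y+.5)/5.5-.5)
S=lambda x,y:(195+(x+.5)/6-.5,170+(y+.5)/6-.5)
print("sleeve z95",onz(f,T(107,328),.095),onz(g,S(633,281),.095),"tri",tri([f,g],[T(107,328),S(633,281)]))
# plate top ends at z=.1
a=onz(f,T(193,272),.1);b=onz(f,T(603,379),.1);print("plate",a,b,np.linalg.norm(a-b))
a2=onz(g,S(262,40),.1);b2=onz(g,S(518,262),.1);print("plate scene",a2,b2,np.linalg.norm(a2-b2))
for p in (a-b,b2*0+b2-a2): print("yaw",np.degrees(np.arctan2(-p[0],p[1])))
c=onz(f,T(182,132),.085);d=onz(f,T(665,238),.085);print("panel",c,d,np.linalg.norm(c-d))
print("screws z~.012",onz(f,T(215,91),.015),onz(f,T(596,193),.015))
print("screws scene",onz(g,S(327,538),.015),onz(g,S(92,290),.015))
print("spanner end tri", onz(f,T(675,482),.03))
# handle
print("blue probe mid-handle tri",tri([f,g],[(227.4,281.8),(419.1,248.3)]))
print("top cap", onz(f,(227.9,282),.141), onz(g,(350+232/3.3,170+232/3.3),.141))
print("collar scene", onz(g,(350+221/3.3,170+303/3.3),.088))
# rack outline in top
hsv=cv2.cvtColor(f["image"],cv2.COLOR_RGB2HSV);m=cv2.inRange(hsv,np.array((18,80,60)),np.array((32,255,255)))
m[:260]=0;m[310:]=0;m[:,:130]=0;m[:,260:]=0
r=cv2.minAreaRect(cv2.findNonZero(m));bx=cv2.boxPoints(r);print(bx)
P=[onz(f,p,.085) for p in bx];print(np.array(P),np.mean(P,0))
# bolt head
print("head tri",tri([f,g],[(403.3,244.7),(248.6,205.5)]))
E
```

```text
sleeve z95 [ 0.5742 -0.0516  0.095 ] [ 0.5759 -0.0465  0.095 ] tri [ 0.5734 -0.0506  0.0914]
plate [ 0.5967 -0.0848  0.1   ] [ 0.5578 -0.2473  0.1   ] 0.16709527024672102
plate scene [ 0.5625 -0.2416  0.1   ] [ 0.5985 -0.0804  0.1   ] 0.16514671951648052
yaw -13.455861235866013
yaw -12.566295455427774
panel [ 0.6542 -0.0816  0.085 ] [ 0.6156 -0.277   0.085 ] 0.19915232782860298
screws z~.012 [ 0.6816 -0.104   0.015 ] [ 0.6409 -0.2693  0.015 ]
screws scene [ 0.6829 -0.0999  0.015 ] [ 0.6422 -0.2641  0.015 ]
spanner end tri [ 0.5175 -0.2981  0.03  ]
blue probe mid-handle tri [0.5198 0.2071 0.1154]
top cap [0.52   0.2005 0.141 ] [0.5241 0.2093 0.141 ]
collar scene [0.5277 0.2128 0.088 ]
[[132.7418 271.998 ]
 [253.5627 262.9039]
 [256.1299 297.0117]
 [135.3091 306.1058]]
[[0.5374 0.4165 0.085 ]
 [0.5624 0.1562 0.085 ]
 [0.4885 0.1483 0.085 ]
 [0.4643 0.407  0.085 ]] [0.5131 0.282  0.085 ]
head tri [ 0.6081 -0.1708  0.0804]
```

```bash
cat >> h.py <<'E'
def down(psi,tilt=0,ax=None):
    c,s=np.cos(np.radians(psi)),np.sin(np.radians(psi))
    Rm=np.array([[c,s,0],[s,-c,0],[0,0,-1.]])
    if tilt: Rm=R.from_rotvec(np.radians(tilt)*np.array(ax)).as_matrix()@Rm
    return Rm
def delta(pos,Rt,p0=None,R0=None):
    s=get_state()
    p0=np.array(s["tcp_pos"]) if p0 is None else np.array(p0); R0=np.array(s["eef_rot"]) if R0 is None else R0
    rv=R.from_matrix(R0.T@Rt).as_rotvec(degrees=True); d=R0.T@(np.array(pos)-p0)*100
    print("rot",rv.round(2),"shift cm",d.round(2)); return rv,d
E
python3 - <<'E'
from h import *
delta([.47,.207,.26],down(5.5))
f=grab_frame("wrist"); cv2.imwrite("pics/w0.png",f["image"][:,:,::-1])
s=get_state();R0=np.array(s["eef_rot"]);K,Rm,t=cam(f)
print("cam in tool",R0.T@(-Rm.T@t-np.array(s["tcp_pos"])), "axes\n",(R0.T@Rm.T).round(3),f["fx"])
E
```

```text
rot [1.000e-02 2.000e-02 6.222e+01] shift cm [-15.52  35.65  -2.88]
cam in tool [ 0.00253101 -0.0823844  -0.14368886] axes
 [[ 1.     0.001 -0.   ]
 [-0.001  0.949  0.316]
 [ 0.001 -0.316  0.949]] 352.5375539695776
```

View pics/w0.png

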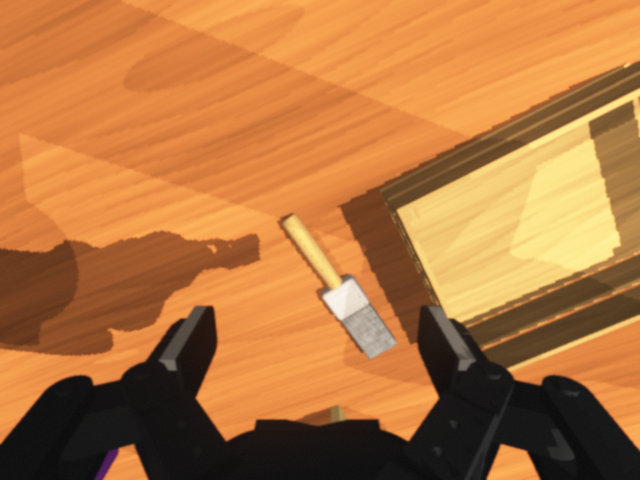

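```bash
python3 - <<'E'
from h import *
delta([.521,.207,.26],down(5.5))
E
```

```text
rot [1.000e-02 1.000e-02 6.222e+01] shift cm [-13.59  40.36  -2.88]
```

>>> servo_tool(deltas=[[[0,0,8,-1.6,5,-2.9,8.5],[0,0,16,-3.2,10,-2.9,8.5],[0,0,24,-4.9,15,-2.9,8.5],[0,0,32,-6.6,20,-2.9,8.5],[0,0,40,-8.6,26,-2.9,7],[0,0,50,-10.5,32,-2.9,6],[0,0,58,-12.3,37,-2.9,5],[0,0,62.2,-13.6,40.4,-2.9,5],[0,0,62.2,-13.6,40.4,-2.9,5],[0,0,62.2,-13.6,40.4,-2.9,5]]], force=40)

```text
clock: 1.6
tcp_pos: [0.521, 0.207, 0.2602]
eef_rot: [[0.995, 0.097, -0.0], [0.097, -0.995, 0.0], [-0.0, -0.0, -1.0]]
ft_force: [-0.3, 0.3, -0.1]
opening: 0.587
```

```bash
python3 - <<'E'
from h import *
f=grab_frame("wrist"); cv2.imwrite("pics/w1.png",f["image"][:,:,::-1])
s=get_state();print(s["tcp_pos"],s["joint_positions"],s["clock"])
print(blobs(f["image"],(105,150,40),(122,255,255)))
E
```

```text
[0.52074903 0.20730539 0.26035025] [2.33408724e-01 3.19105045e-01 1.11490498e-01 1.36332521e+00
 1.30631073e-04 1.70665872e+00] 1.65
[([456.4, 247.1], [435, 213, 46, 60, 1775]), ([316.2, 229.4], [302, 215, 29, 30, 668])]
```

View pics/w1.png

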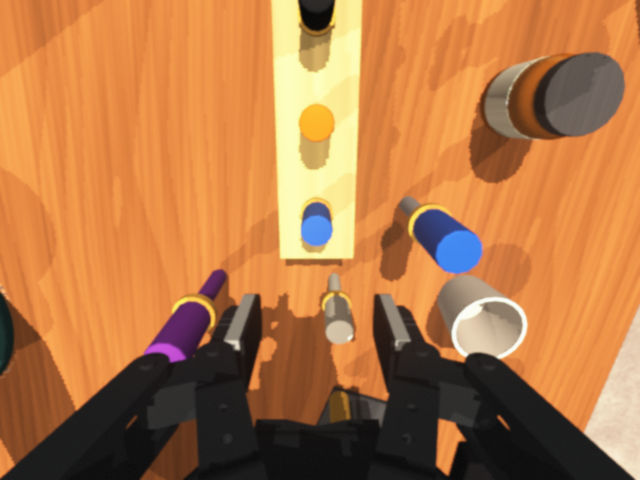

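The wrist picture shows the small blue probe in the rack's near end hole, with its cap at (316,231). The large blue probe is at (456,250) and the white one at (340,330).

```bash
python3 - <<'E'
from h import *
f=grab_frame("wrist"); im=f["image"]
crop(im,280,180,80,90,6,"w1c.png")
t=grab_frame("top");g=grab_frame("scene")
print("cap z.141",onz(f,(316.5,231),.141))
print("white cap tri", tri([f,t],[(340,331),(276,268)]), "white base",onz(f,(333,280),0.0))
print("big blue",tri([f,t],[(457,251),(226.4,231)]))
# rack edges at end: corners
print("rack corners",onz(f,(280,258),.085),onz(f,(354,258),.085))
for z in (.141,): print(proj(f,[.521,.207,z]))
E
```

```text
cap z.141 [0.52055941 0.20894304 0.141     ]
white cap tri [0.55218785 0.10488236 0.11644287] white base [0.55149894 0.10249971 0.        ]
big blue [0.62564608 0.20648013 0.15359233]
rack corners [0.48945595 0.1604714  0.085     ] [0.5611307 0.1676254 0.085    ]
[316.81605491 233.40663983]
```

View pics/w1c.png

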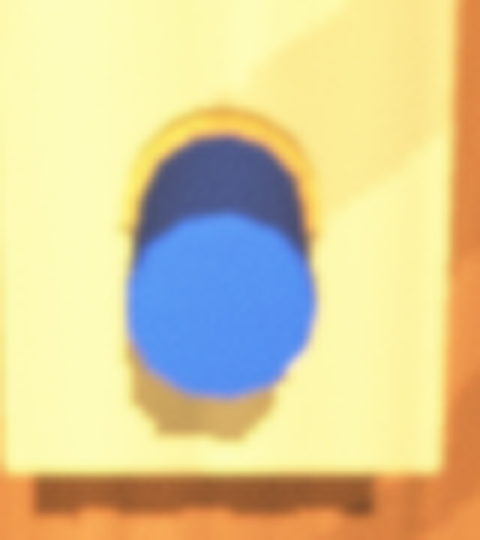

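>>> servo_tool(deltas=[[[0,0,0,0,-0.17,4,5],[0,0,0,0,-0.17,8,5],[0,0,0,0,-0.17,12,5],[0,0,0,0,-0.17,15.5,5],[0,0,0,0,-0.17,15.5,5],[0,0,0,0,-0.17,15.5,1],[0,0,0,0,-0.17,15.5,1],[0,0,0,0,-0.17,15.5,1],[0,0,0,0,-0.17,15.5,1],[0,0,0,0,-0.17,15.5,1]]], force=40)

```text
clock: 3.05
tcp_pos: [0.5219, 0.2089, 0.107]
eef_rot: [[0.995, 0.096, 0.002], [0.096, -0.995, 0.001], [0.003, -0.001, -1.0]]
ft_force: [-2.2, 0.7, 8.1]
opening: 0.292
```

>>> servo_tool(deltas=[[[0,0,0,0,0,-1,1],[0,0,0,0,0,-3,1],[0,0,0,0,0,-6,1],[0,0,0,0,0,-10,1],[0,0,0,0,0,-14,1],[0,0,0,0,0,-17,1],[0,0,0,0,0,-17,1],[0,0,0,0,0,-17,1],[0,0,0,0,0,-17,1],[0,0,0,0,0,-17,1]]])

```text
clock: 4.3
tcp_pos: [0.5209, 0.2084, 0.2747]
eef_rot: [[0.995, 0.096, -0.001], [0.096, -0.995, -0.0], [-0.001, 0.0, -1.0]]
ft_force: [0.2, 0.0, -1.4]
opening: 0.292
```

```bash
python3 - <<'E'
from h import *
f=grab_frame("wrist");g=grab_frame("scene"); crop(f["image"],220,200,200,200,3,"w2.png"); crop(g["image"],340,120,150,150,4,"s2.png")
s=get_state();print(s["tcp_pos"],s["ft_force"],s["opening"])
delta([.5745,-.050,.275],down(-13.3))
E
```

```text
[0.5210125  0.2084825  0.27490761] [ 0.06188408 -0.19561738 -1.17490101] 0.2900884922568105
rot [1.000e-02 4.000e-02 1.882e+01] shift cm [ 2.840e+00  2.624e+01 -1.000e-02]
```

View pics/w2.png

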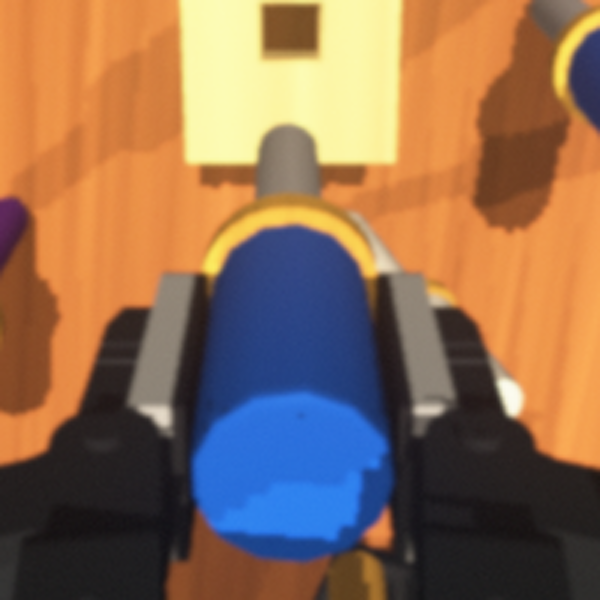

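View pics/s2.png

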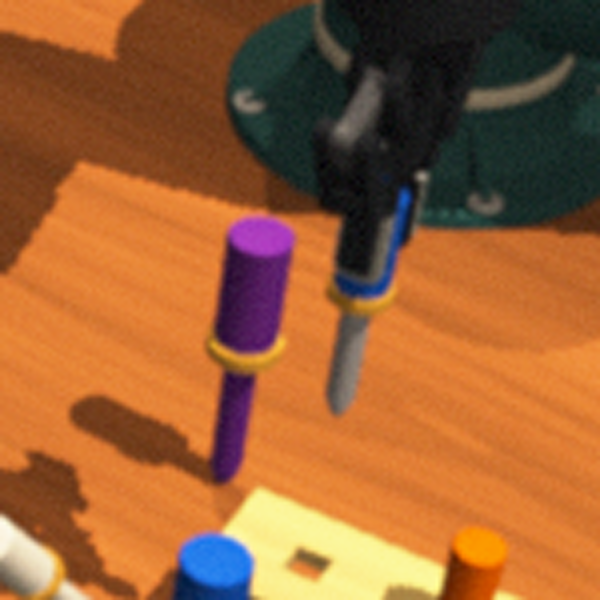

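The probe is out of the rack and upright in the grip: handle at wrist crop (290,400), empty hole at (290,30). The white look-alike seems tilted at scene crop (30,550), so I'll check that.

```bash
python3 - <<'E'
from h import *
g=grab_frame("scene"); crop(g["image"],190,120,350,280,2.2,"s3.png")
E
```

```text
(no output)
```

View pics/s3.png

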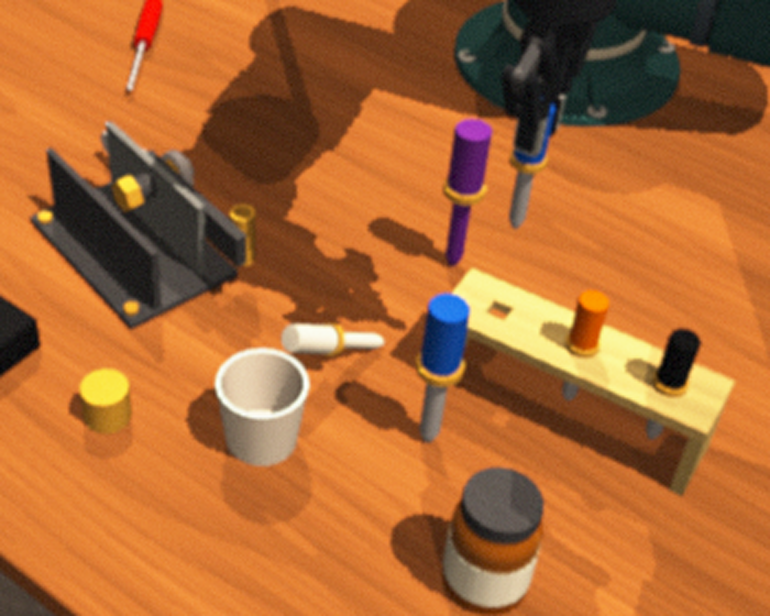

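The white look-alike, which stood free about 100 mm from the gripper, has toppled and now lies near (scene crop 330,340). It isn't one of the listed items and isn't in the way. The cup, jar, weight and both rack probes look unmoved. I'll carry the probe to the sleeve.

>>> servo_tool(deltas=[[[0,0,2,0.3,3,0,1],[0,0,4,0.7,7,0,1],[0,0,7,1.2,11,0,1],[0,0,10,1.7,15,0,1],[0,0,13,2.1,19,0,1],[0,0,16,2.5,23,1,1],[0,0,18.8,2.8,26.2,3,1],[0,0,18.8,2.8,26.2,4,1],[0,0,18.8,2.8,26.2,4,1],[0,0,18.8,2.8,26.2,4,1]]])

```text
clock: 5.7
tcp_pos: [0.5743, -0.0488, 0.2359]
eef_rot: [[0.974, -0.228, 0.001], [-0.228, -0.974, -0.0], [0.001, -0.0, -1.0]]
ft_force: [1.5, 0.0, -0.9]
opening: 0.289
```

```bash
python3 - <<'E'
from h import *
f=grab_frame("wrist");g=grab_frame("scene");t=grab_frame("top")
cv2.imwrite("pics/w3.png",f["image"][:,:,::-1]); crop(g["image"],240,120,110,120,5,"s4.png"); crop(t["image"],300,200,110,110,5,"t4.png")
s=get_state();print(s["tcp_pos"],s["joint_positions"].round(3),s["clock"])
E
```

```text
[ 0.57439661 -0.04897828  0.23588433] [-0.226  0.351  0.094  1.313  0.     1.575] 5.85
```

View pics/w3.png

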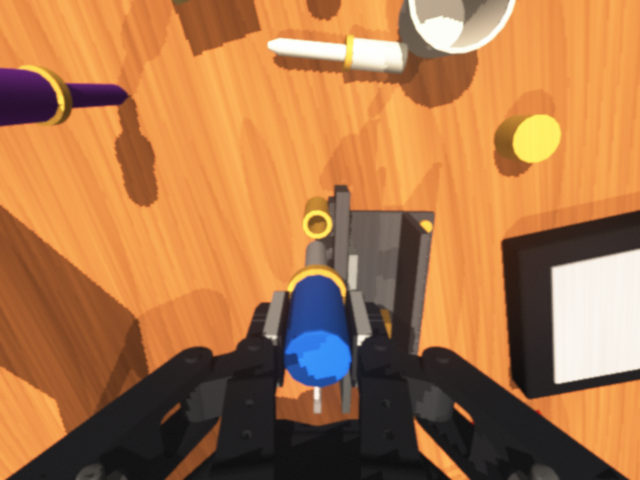

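View pics/s4.png

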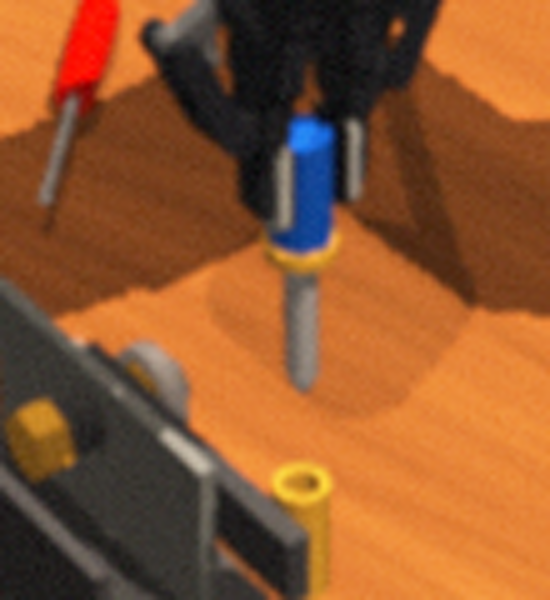

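View pics/t4.png

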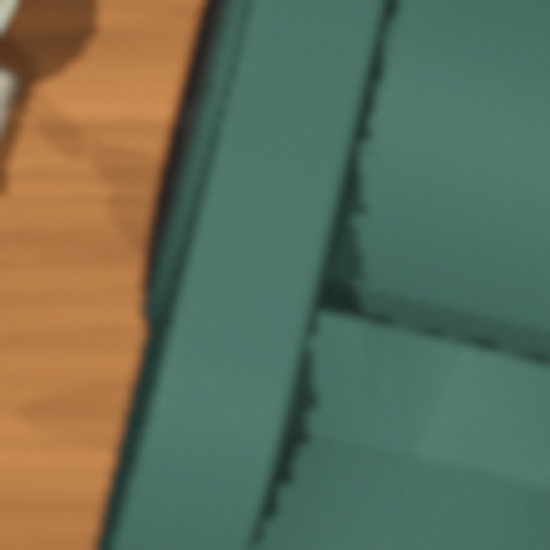

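The wrist view shows the sleeve ring at (318,223), with the stem tip near (317,245) just short of it. I'll measure the offset between the ring and the stem.

```bash
python3 - <<'E'
from h import *
f=grab_frame("wrist");g=grab_frame("scene")
crop(f["image"],270,180,100,100,6,"w3c.png")
im=f["image"];hsv=cv2.cvtColor(im,cv2.COLOR_RGB2HSV)
p=np.array(get_state()["tcp_pos"])
print("expected px: tip",proj(f,p-[0,0,.092]),"collar top",proj(f,p-[0,0,.016]),"cap",proj(f,p+[0,0,.034]))
S=lambda x,y:(240+(x+.5)/5-.5,120+(y+.5)/5-.5)
print("scene sleeve z.095",onz(g,S(301,484),.095)," tip",proj(g,p-[0,0,.092]),"seen",S(303,390))
print("expected bottom-of-sleeve",)
E
```

```text
expected px: tip [317.47269836 244.79574907] collar top [317.55725573 295.46126607] cap [317.66354966 359.15100534]
scene sleeve z.095 [ 0.57622426 -0.04696252  0.095     ]  tip [299.50691765 197.47805804] seen (300.2, 197.6)
expected bottom-of-sleeve
```

View pics/w3c.png

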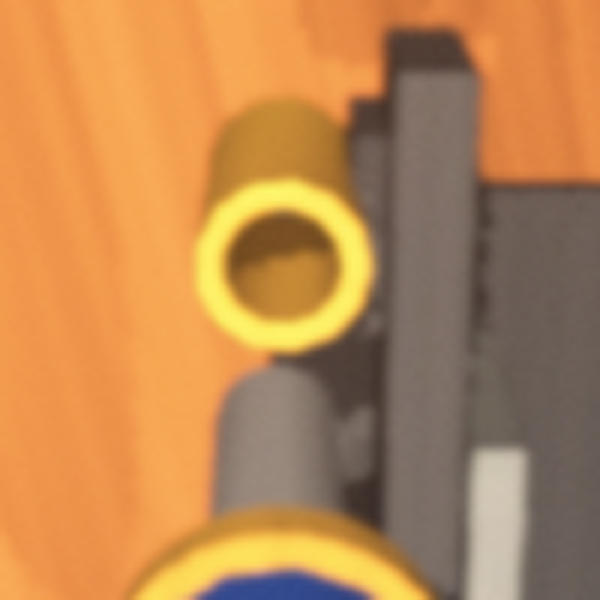

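```bash
python3 - <<'E'
from h import *
f=grab_frame("wrist")
im=f["image"]
s=get_state();p=np.array(s["tcp_pos"]);R0=np.array(s["eef_rot"])
r=onz(f,(317.1,223.9),.095);print("ring",r,"in tool cm",R0.T@(r-p)*100)
hsv=cv2.cvtColor(im,cv2.COLOR_RGB2HSV)
m=cv2.inRange(hsv,np.array((23,150,200)),np.array((33,255,255)));m[:205]=0;m[245:]=0;m[:,:295]=0;m[:,335:]=0
c=max(cv2.findContours(m,cv2.RETR_EXTERNAL,cv2.CHAIN_APPROX_NONE)[0],key=len);e=cv2.fitEllipse(c);print("ring ellipse",e)
r=onz(f,e[0],.095);print("ring",r,"in tool cm",R0.T@(r-p)*100)
# stem rows: grey low saturation
for v in (250,255,260,263):
    row=hsv[v,290:345]; print(v,[int(x) for x in row[:,1]])
q=onz(f,(315.8,258),p[2]-.075);print("stem axis approx in tool cm",R0.T@(q-p)*100)
b=cv2.inRange(hsv,np.array((100,150,40)),np.array((125,255,255)))
for v in (285,295,310,330,350,370):
    x=np.where(b[v,260:380])[0]+260; print("blue",v,x.min(),x.max(),x.mean())
E
```

```text
ring [ 0.57425058 -0.04808679  0.095     ] in tool cm [-0.03734912 -0.1176837  14.05571761]
ring ellipse ((316.4553527832031, 223.50697326660156), (26.895790100097656, 27.475757598876953), 67.68197631835938)
ring [ 0.57380175 -0.04762899  0.095     ] in tool cm [-0.09152876 -0.15195983 14.05569628]
250 [176, 173, 174, 170, 169, 169, 169, 169, 170, 170, 169, 170, 169, 170, 166, 153, 114, 71, 55, 51, 51, 50, 49, 49, 48, 49, 50, 48, 50, 51, 52, 54, 54, 55, 57, 52, 55, 54, 52, 48, 49, 52, 61, 65, 57, 50, 45, 43, 43, 43, 41, 43, 45, 41, 44]
255 [176, 175, 171, 170, 169, 168, 169, 166, 168, 168, 167, 168, 169, 169, 164, 144, 94, 61, 53, 50, 51, 49, 50, 50, 49, 50, 48, 49, 48, 49, 51, 50, 53, 54, 58, 54, 51, 48, 49, 49, 49, 50, 64, 65, 57, 43, 45, 44, 43, 40, 42, 41, 41, 47, 46]
260 [175, 176, 173, 172, 169, 168, 168, 166, 166, 167, 168, 170, 169, 167, 159, 127, 80, 55, 52, 50, 49, 50, 47, 50, 50, 48, 47, 47, 47, 47, 47, 51, 51, 52, 55, 57, 57, 58, 60, 66, 70, 76, 79, 65, 53, 51, 45, 45, 43, 42, 41, 43, 43, 45, 46]
263 [176, 177, 173, 174, 169, 169, 169, 167, 166, 167, 165, 166, 169, 166, 156, 118, 75, 57, 53, 56, 58, 62, 66, 73, 76, 77, 72, 71, 70, 70, 68, 64, 63, 60, 58, 58, 62, 66, 73, 76, 81, 74, 77, 64, 50, 46, 47, 45, 41, 42, 44, 41, 45, 43, 44]
stem axis approx in tool cm [-0.11596453  0.33203941  7.49995617]
blue 285 298 334 316.0
blue 295 295 338 316.5
blue 310 292 343 317.5
blue 330 289 346 317.5
blue 350 284 350 317.0
blue 370 289 347 318.0
```

>>> servo_tool(deltas=[[[0,0,0,0,-0.13,1,1],[0,0,0,0,-0.13,2,1],[0,0,0,0,-0.13,3,1],[0,0,0,0,-0.13,4,1],[0,0,0,0,-0.13,4.4,1],[0,0,0,0,-0.13,4.4,1],[0,0,0,0,-0.13,4.4,1],[0,0,0,0,-0.13,4.4,1],[0,0,0,0,-0.13,4.4,1],[0,0,0,0,-0.13,4.4,1]]])

```text
clock: 7.25
tcp_pos: [0.5746, -0.0483, 0.1913]
eef_rot: [[0.973, -0.23, 0.0], [-0.23, -0.973, 0.0], [0.0, -0.0, -1.0]]
ft_force: [-0.2, 0.3, -1.1]
opening: 0.291
```

```bash
python3 - <<'E'
from h import *
f=grab_frame("wrist");g=grab_frame("scene")
crop(f["image"],270,200,100,100,6,"w4.png");crop(g["image"],270,150,70,90,6,"s5.png")
s=get_state();p=np.array(s["tcp_pos"]);print(p,s["clock"])
S=lambda q:((q-[270,150]+.5)*6-.5)
print("scene crop exp tip",S(proj(g,p-[0,0,.092])),"rim below",S(proj(g,[p[0],p[1],.095])))
W=lambda q:((q-[270,200]+.5)*6-.5)
print("wrist crop exp tip",W(proj(f,p-[0,0,.092])),"rim below",W(proj(f,[p[0],p[1],.095])),W(proj(f,[p[0]+.0125,p[1],.095])),W(proj(f,[p[0]+.007,p[1],.115])),W(proj(f,[p[0]-.007,p[1],.115])))
E
```

```text
[ 0.57452833 -0.04830469  0.19131321] 7.35
scene crop exp tip [181.44600503 387.58185775] rim below [181.47289602 396.93306069]
wrist crop exp tip [287.75356317 270.11863078] rim below [287.75551897 258.02967395] [389.29730797 235.5974079 ] [349.09846446 304.20328753] [226.66408217 330.98746463]
```

View pics/w4.png

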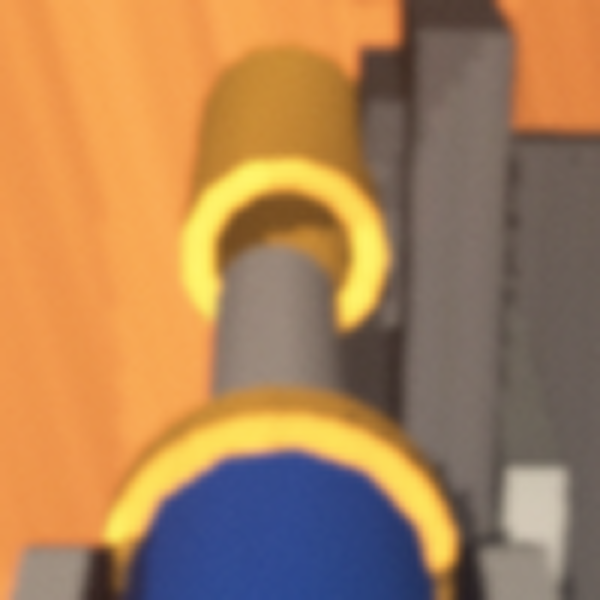

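View pics/s5.png

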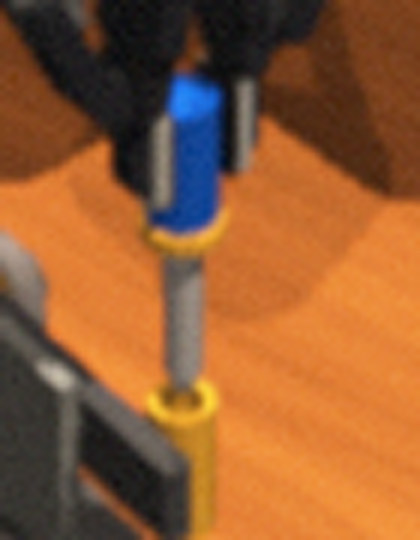

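>>> servo_tool(deltas=[[[0,0,0,0.1,0,0,1],[0,0,0,0.1,0,0.5,1],[0,0,0,0.1,0,1,1],[0,0,0,0.1,0,1.5,1],[0,0,0,0.1,0,2,1],[0,0,0,0.1,0,2.5,1],[0,0,0,0.1,0,3,1],[0,0,0,0.1,0,3.5,1],[0,0,0,0.1,0,4,1],[0,0,0,0.1,0,4,1]]])

```text
clock: 8.6
tcp_pos: [0.5753, -0.0485, 0.1509]
eef_rot: [[0.973, -0.23, -0.001], [-0.23, -0.973, 0.0], [-0.001, 0.0, -1.0]]
ft_force: [-0.1, -0.0, -1.7]
opening: 0.291
```

>>> servo_tool(deltas=[[[0,0,0,0,0,0.7,1],[0,0,0,0,0,1.4,1],[0,0,0,0,0,2,1],[0,0,0,0,0,2.5,1],[0,0,0,0,0,2.9,1],[0,0,0,0,0,3.2,1],[0,0,0,0,0,3.4,1],[0,0,0,0,0,3.5,1],[0,0,0,0,0,3.5,1],[0,0,0,0,0,3.5,1]]])

```text
clock: 9.85
tcp_pos: [0.5756, -0.0485, 0.1169]
eef_rot: [[0.973, -0.23, 0.001], [-0.23, -0.973, -0.0], [0.001, 0.0, -1.0]]
ft_force: [-4.0, 0.7, 7.1]
opening: 0.293
```

```bash
python3 - <<'E'
from h import *
f=grab_frame("wrist");g=grab_frame("scene")
crop(f["image"],270,180,100,100,6,"w5.png");crop(g["image"],270,150,70,90,6,"s6.png")
s=get_state();print(s["tcp_pos"],s["ft_force"],s["clock"])
E
```

```text
[ 0.57557956 -0.04854151  0.11694928] [-2.18658676  1.09492112  6.0155282 ] 9.95
```

View pics/s6.png

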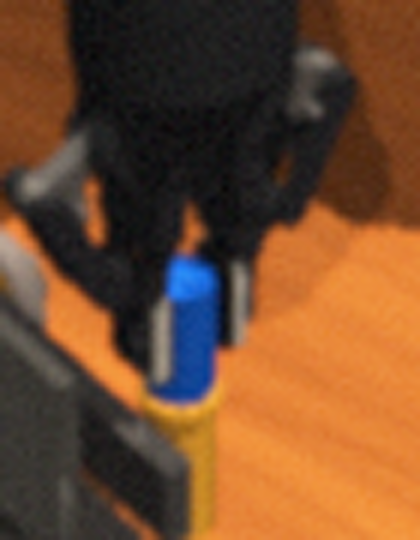

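The collar sits on the rim, with contact at the expected TCP height of 0.117. Next I release and rise.

>>> servo_tool(deltas=[[[0,0,0,0,0,0,5],[0,0,0,0,0,0,5],[0,0,0,0,0,0,5],[0,0,0,0,0,0,5],[0,0,0,0,0,-2,5],[0,0,0,0,0,-5,5],[0,0,0,0,0,-8,5],[0,0,0,0,0,-11,5],[0,0,0,0,0,-13,5],[0,0,0,0,0,-13,5]]])

```text
clock: 11.2
tcp_pos: [0.5761, -0.0487, 0.2473]
eef_rot: [[0.973, -0.23, 0.002], [-0.23, -0.973, -0.001], [0.002, 0.0, -1.0]]
ft_force: [-0.5, 0.0, -0.4]
opening: 0.586
```

```bash
python3 - <<'E'
from h import *
f=grab_frame("wrist");g=grab_frame("scene")
cv2.imwrite("pics/w6.png",f["image"][:,:,::-1]);crop(g["image"],180,120,150,150,5,"s7.png")
s=get_state();print(s["tcp_pos"],s["ft_force"],s["clock"])
E
```

```text
[ 0.57537357 -0.04850158  0.24557228] [ 0.63241091 -0.44945454  0.35093417] 11.3
```

View pics/s7.png

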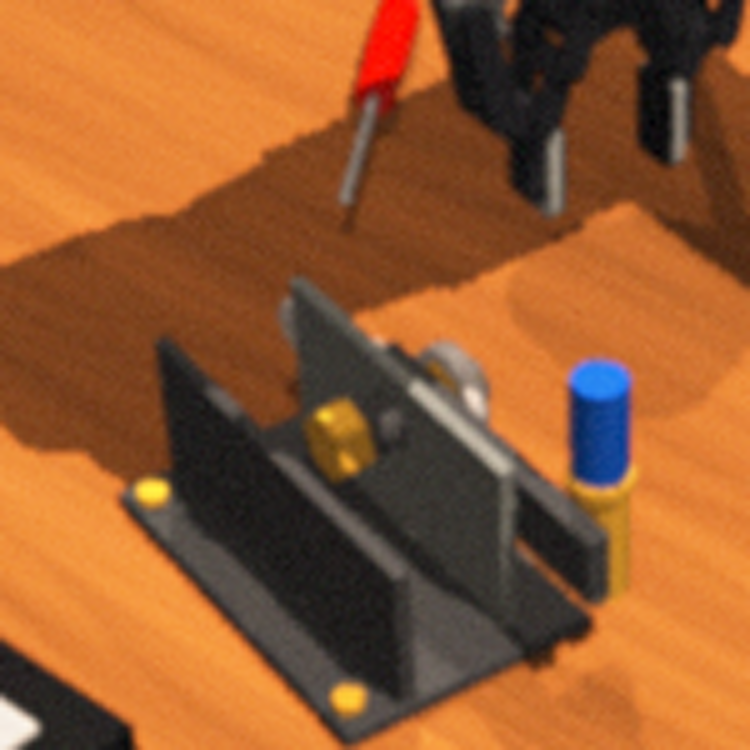

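View pics/w6.png

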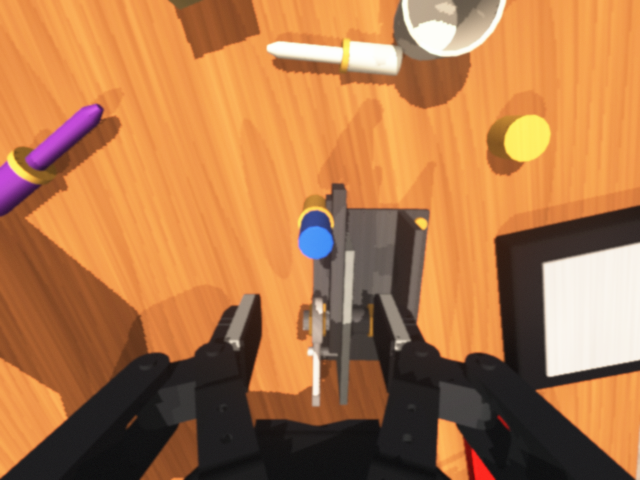

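The blue probe stands seated in the sleeve (scene crop 600,430). The purple look-alike now also appears tilted (wrist 20,165), so I'll look at the whole scene.

```bash
python3 - <<'E'
from h import *
g=grab_frame("scene")
crop(g["image"],190,60,350,340,1.75,"s8.png")
E
```

```text
(no output)
```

View pics/s8.png

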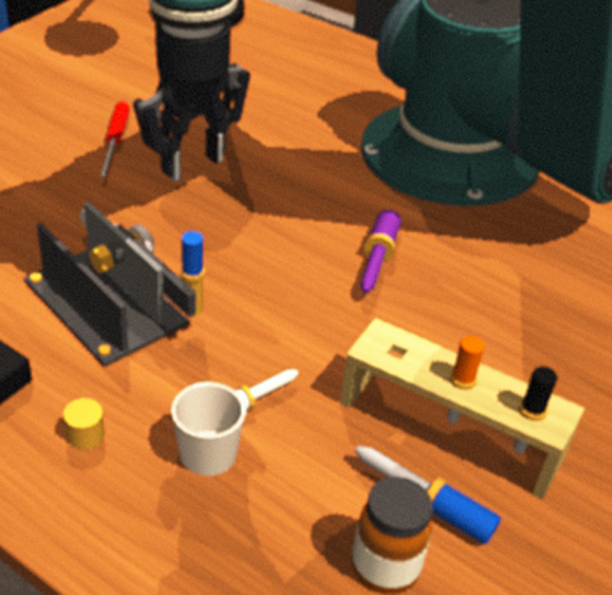

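All three free-standing look-alikes have now tipped over while the arm was nowhere near them, so they stood unstably. They are lying still on the table. I go on to the bolt.

```bash
cat >> h.py <<'E'
PHI=-13.3
def br(phi=None):
    a=np.radians(PHI if phi is None else phi)
    return np.array([np.cos(a),np.sin(a),0]),np.array([-np.sin(a),np.cos(a),0])
E
python3 - <<'E'
from h import *
bx,by=br();h=np.array([.611,-.1701,.075])
Rt=down(90+PHI,18.9,bx);print(Rt)
pos=h+(.022-.18)*Rt[:,2];print(pos)
rv,d=delta(pos,Rt)
E
```

```text
[[ 2.17646688e-01  9.73178873e-01  7.45171169e-02]
 [ 9.20710283e-01 -2.30049737e-01  3.15229588e-01]
 [ 3.23917418e-01 -2.37372659e-18 -9.46085359e-01]]
[ 0.5992263  -0.21990627  0.22448149]
rot [ 14.78  14.89 -89.1 ] shift cm [ 6.28 16.13  2.08]
```

>>> servo_tool(deltas=[[[1.5,1.5,-9,0.6,1.6,-1,6],[3,3,-18,1.3,3.2,-1,6],[4.5,4.5,-27,1.9,4.8,-1,6],[6,6,-36,2.5,6.4,-1,6],[7.5,7.5,-45,3.1,8,-1,6],[9,9,-54,3.8,9.7,-1,6],[10.5,10.5,-63,4.4,11.3,-0.5,6],[12,12,-72,5,12.9,0,6],[13.4,13.5,-81,5.6,14.5,1,6],[14.8,14.9,-89.1,6.3,16.1,2.1,6]]])

```text
clock: 12.6
tcp_pos: [0.5996, -0.2202, 0.224]
eef_rot: [[0.213, 0.974, 0.074], [0.921, -0.225, 0.317], [0.326, 0.001, -0.945]]
ft_force: [0.6, 1.2, -1.1]
opening: 0.701
```

```bash
python3 - <<'E'
from h import *
f=grab_frame("wrist")
cv2.imwrite("pics/w7.png",f["image"][:,:,::-1])
s=get_state();print(s["tcp_pos"],s["eef_rot"],s["joint_positions"].round(2),s["clock"])
E
```

```text
[ 0.59941812 -0.22211307  0.22150182] [[ 2.07530299e-01  9.75603913e-01  7.16113087e-02]
 [ 9.21877013e-01 -2.19538025e-01  3.19289570e-01]
 [ 3.27221559e-01 -2.45440613e-04 -9.44947613e-01]] [-0.62  0.54  0.33  1.49  0.31 -0.42] 12.65
```

View pics/w7.png

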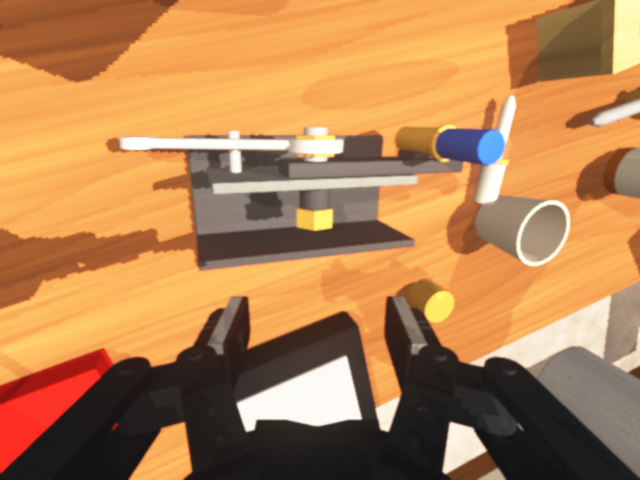

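The wrist view shows the plate's top edge from (214,187) to (416,180), the bolt head at (315,215), the spanner end at (125,144), and the seated blue probe at (470,145). I'll fit the yaw and head position once the arm has settled.

```bash
python3 - <<'E'
from h import *
f=grab_frame("wrist");f=grab_frame("wrist");f=grab_frame("wrist")
im=f["image"];s=get_state();print(s["tcp_pos"],s["eef_rot"][0],s["clock"])
crop(im,180,120,250,160,3,"w8.png")
hsv=cv2.cvtColor(im,cv2.COLOR_RGB2HSV)
m=cv2.inRange(hsv,np.array((18,120,80)),np.array((34,255,255)));m[:195]=0;m[240:]=0;m[:,:290]=0;m[:,345:]=0
n,l,st,c=cv2.connectedComponentsWithStats(m);print(st[1:],c[1:])
E
```

```text
[ 0.59964288 -0.21965311  0.2243106 ] [0.22043613 0.9725492  0.07453829] 12.8
[[298 209  36  23 695]] [[315.68057554 219.67625899]]
```

View pics/w8.png

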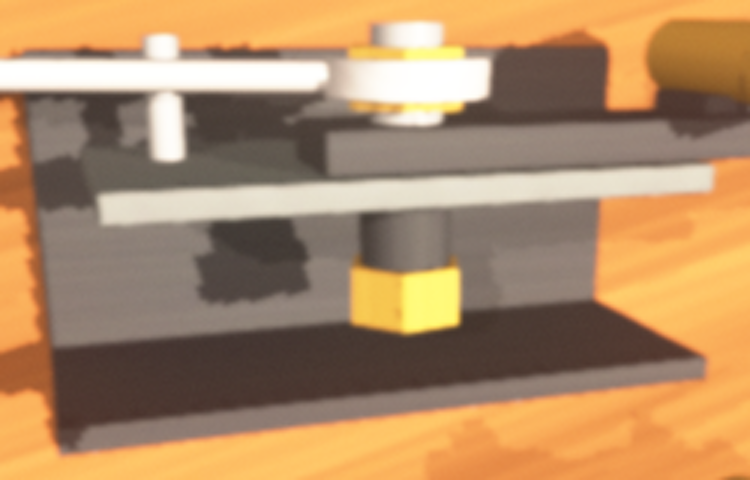

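```bash
python3 - <<'E'
from h import *
np.set_printoptions(precision=4,suppress=True)
f=grab_frame("wrist");s=get_state();p=np.array(s["tcp_pos"]);R0=np.array(s["eef_rot"])
C=lambda x,y:(180+(x+.5)/3-.5,120+(y+.5)/3-.5)
a=onz(f,C(101,223),.1);b=onz(f,C(713,190),.1)
a2=onz(f,C(99,196),.1);b2=onz(f,C(713,166),.1)
c=onz(f,C(75,425),.085);d=onz(f,C(705,358),.085)
for u,v in((a,b),(a2,b2),(c,d)):
    w=v-u;print(u,v,(u+v)/2,np.linalg.norm(w),"yaw",np.degrees(np.arctan2(-w[0],w[1])))
vz=.075+.0173*np.cos(.33)
print("vertex edge", onz(f,C(403,266),vz),onz(f,C(405,333),vz),"mid",onz(f,C(404,299.5),vz))
bx,by=br();v=onz(f,C(404,299.5),vz)
# head centre = vertex mid - .0173*(-tz)
cen=v+.0173*R0[:,2];print("head centre",cen,"tcp",p,"Rz",R0[:,2])
q=R0.T@(cen-p)*100;print("head in tool cm",q)
E
```

```text
[ 0.561  -0.2442  0.1   ] [ 0.6021 -0.0786  0.1   ] [ 0.5816 -0.1614  0.1   ] 0.1706480050033258 yaw -13.929994190605269
[ 0.5548 -0.2426  0.1   ] [ 0.5952 -0.0777  0.1   ] [ 0.575  -0.1602  0.1   ] 0.1697985573993469 yaw -13.774983228901291
[ 0.6134 -0.2679  0.085 ] [ 0.6611 -0.0792  0.085 ] [ 0.6372 -0.1735  0.085 ] 0.19461796784396107 yaw -14.181963890334533
vertex edge [ 0.5976 -0.1718  0.0914] [ 0.6166 -0.1758  0.0914] mid [ 0.607  -0.1738  0.0914]
head centre [ 0.6083 -0.1683  0.075 ] tcp [ 0.5997 -0.2193  0.2251] Rz [ 0.0753  0.3154 -0.946 ]
head in tool cm [ 0.0094 -0.349  15.8671]
```

```bash
python3 - <<'E'
from h import *
bx,by=br(-13.8);h=np.array([.6088,-.1688,.075])
Rt=down(90-13.8,18.9,bx)
for e in (-.06,.022):
    print(h+e*Rt[:,2]); delta(h+e*Rt[:,2],Rt)
E
```

```text
[ 0.60416409 -0.18767404  0.13176512]
rot [-0.12 -0.02  0.36] shift cm [-0.02 -0.3   9.86]
[ 0.61049983 -0.16187952  0.05418612]
rot [-0.12 -0.02  0.36] shift cm [-0.03 -0.28 18.06]
```

>>> servo_tool(deltas=[[[0,0,0.4,0,-0.28,2,6],[0,0,0.4,0,-0.28,4,6],[0,0,0.4,0,-0.28,6,6],[0,0,0.4,0,-0.28,8,6],[0,0,0.4,0,-0.28,10,6],[0,0,0.4,0,-0.28,11,6],[0,0,0.4,0,-0.28,11,6],[0,0,0.4,0,-0.28,11,6],[0,0,0.4,0,-0.28,11,6],[0,0,0.4,0,-0.28,11,6]]])

```text
clock: 14.1
tcp_pos: [0.6056, -0.1846, 0.1216]
eef_rot: [[0.224, 0.972, 0.076], [0.919, -0.237, 0.315], [0.324, -0.001, -0.946]]
ft_force: [0.4, 0.0, 0.4]
opening: 0.704
```

```bash
python3 - <<'E'
from h import *
f=grab_frame("wrist");g=grab_frame("scene")
cv2.imwrite("pics/w9.png",f["image"][:,:,::-1]);crop(g["image"],170,100,150,150,5,"s9.png")
bx,by=br(-13.8);h=np.array([.6088,-.1688,.075])
Rt=down(90-13.8,18.9,bx);delta(h+.022*Rt[:,2],Rt);print(get_state()["clock"],get_state()["ft_force"])
E
```

```text
rot [-0.09 -0.02  0.09] shift cm [ 0.01 -0.04  7.11]
14.2 [ 0.20044904 -0.14549429  0.52067657]
```

View pics/w9.png

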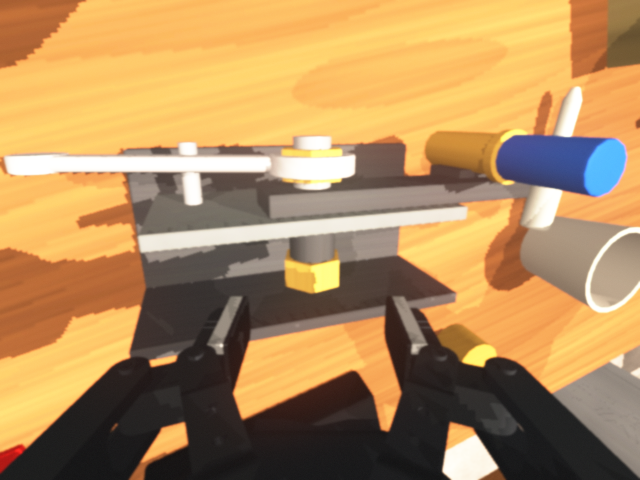

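View pics/s9.png

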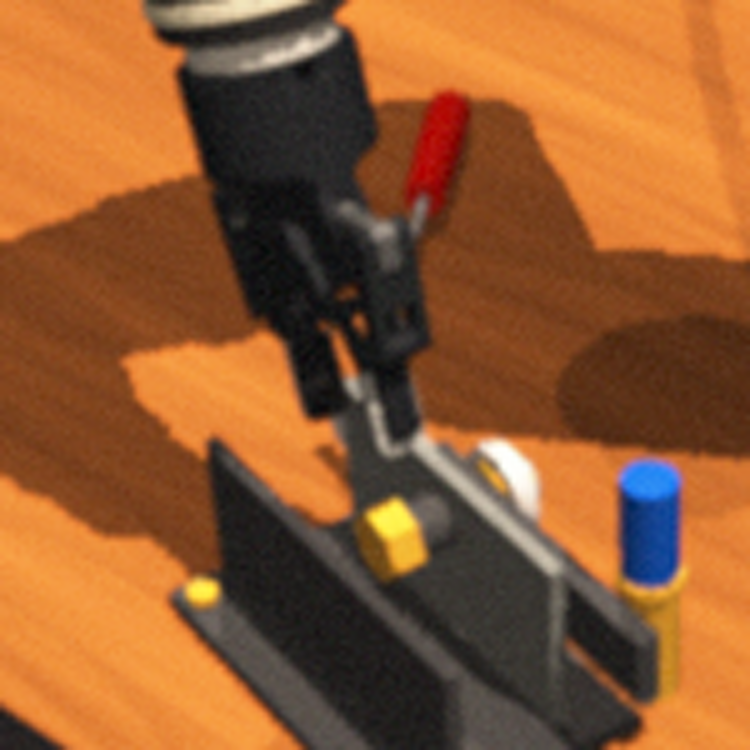

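```bash
python3 - <<'E'
from h import *
f=grab_frame("wrist");im=f["image"];crop(im,250,200,130,110,6,"w10.png")
s=get_state();p=np.array(s["tcp_pos"]);R0=np.array(s["eef_rot"])
hsv=cv2.cvtColor(im,cv2.COLOR_RGB2HSV)
m=cv2.inRange(hsv,np.array((18,120,80)),np.array((34,255,255)));m[:240]=0;m[300:]=0;m[:,:270]=0;m[:,360:]=0
n,l,st,c=cv2.connectedComponentsWithStats(m);print(st[1:],c[1:])
i=1+np.argmax(st[1:,4]);mm=l==i
for r in (258,265,272,280):
    x=np.where(mm[r])[0];print(r,x.min(),x.max())
h=np.array([.6088,-.1688,.075])
for e in(-.008,0,.008):
    bx,by=br(-13.8);v=h+e*bx-.0173*R0[:,2];print("pred vertex px",proj(f,v), "flat corners",proj(f,h+e*bx+.015*R0[:,0]),proj(f,h+e*bx-.015*R0[:,0]))
E
```

```text
[[ 285  258   56   36 1170]
 [ 333  265    3    3    4]
 [ 322  274    2    1    2]
 [ 328  276    1    1    1]
 [ 327  283    1    1    1]
 [ 327  285    1    1    1]] [[308.53589744 275.96239316]
 [334.         266.        ]
 [322.5        274.        ]
 [328.         276.        ]
 [327.         283.        ]
 [327.         285.        ]]
258 287 336
265 285 340
272 285 339
280 286 339
pred vertex px [311.95734193 264.82879804] flat corners [338.1184159  253.27251555] [286.60247198 253.2466569 ]
pred vertex px [311.99281251 278.45801466] flat corners [337.83438685 265.96530386] [286.94207414 265.93953311]
pred vertex px [312.02736276 291.73360272] flat corners [337.5571523  278.35445739] [287.27355253 278.32877776]
```

View pics/w10.png

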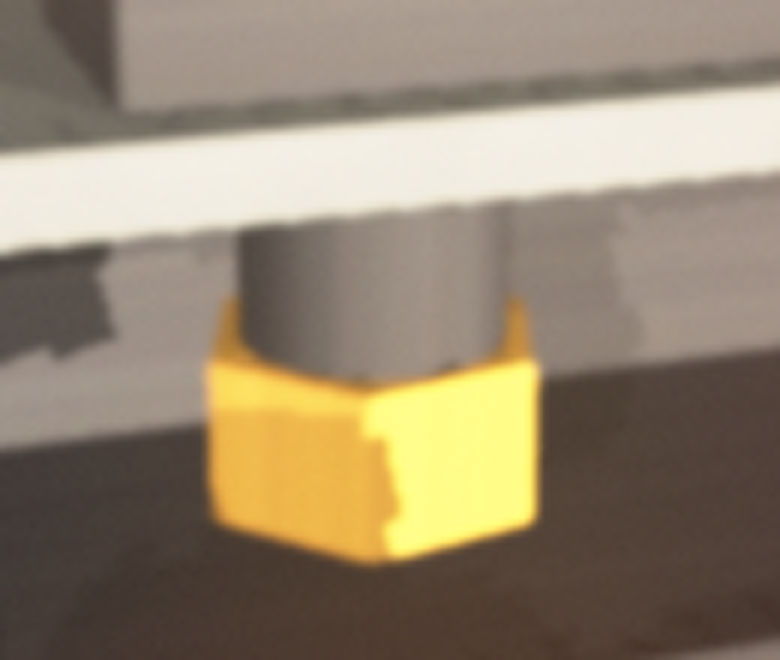

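The predicted head edges match the picture to within 1 to 2 px. I go in along the tool axis.

>>> servo_tool(deltas=[[[0,0,0,0,0,1,6],[0,0,0,0,0,2,6],[0,0,0,0,0,3,6],[0,0,0,0,0,4,6],[0,0,0,0,0,5,6],[0,0,0,0,0,6,6],[0,0,0,0,0,6.7,6],[0,0,0,0,0,7.1,6],[0,0,0,0,0,7.1,6],[0,0,0,0,0,7.1,6]]])

```text
clock: 15.5
tcp_pos: [0.6109, -0.1621, 0.0543]
eef_rot: [[0.224, 0.972, 0.076], [0.919, -0.236, 0.315], [0.324, -0.001, -0.946]]
ft_force: [-0.6, 0.6, 0.0]
opening: 0.704
```

```bash
python3 - <<'E'
from h import *
f=grab_frame("wrist");g=grab_frame("scene")
cv2.imwrite("pics/w11.png",f["image"][:,:,::-1]);crop(g["image"],170,100,150,150,5,"s11.png")
s=get_state();print(s["tcp_pos"],s["ft_force"],s["clock"])
E
```

```text
[ 0.61094723 -0.16213736  0.05434051] [-0.48740359 -0.21011773 -0.73753863] 15.6
```

View pics/w11.png

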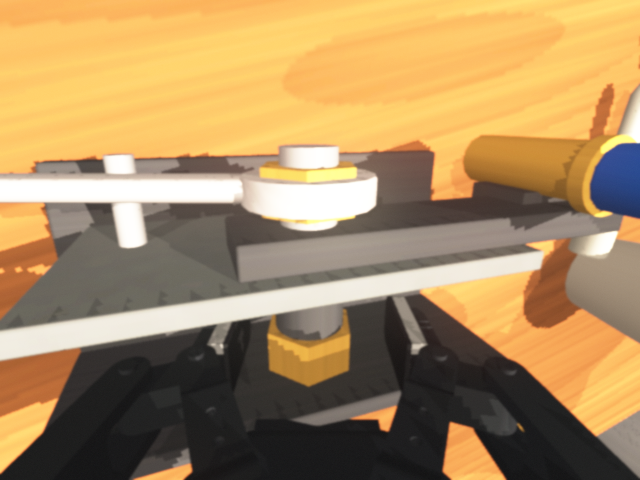

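View pics/s11.png

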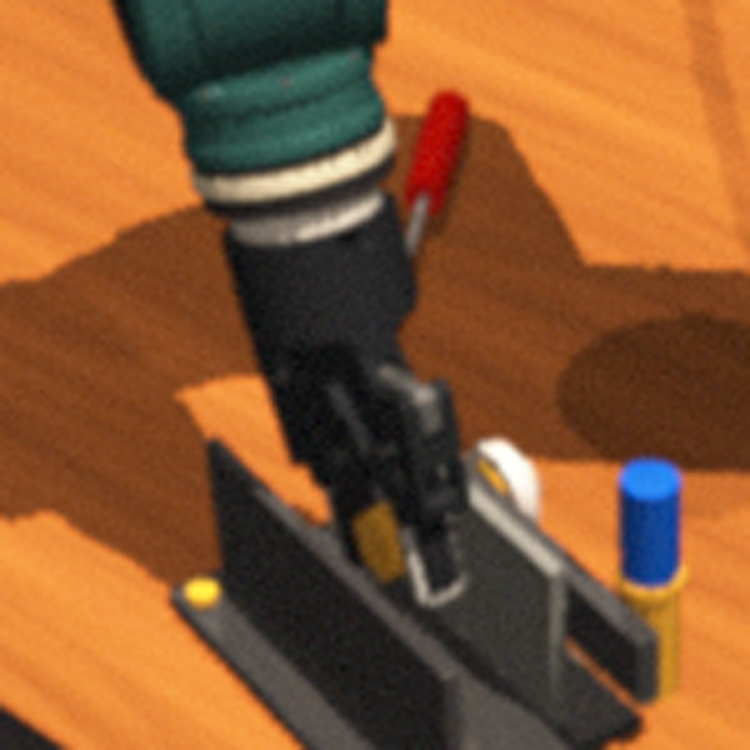

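```bash
python3 - <<'E'
from h import *
f=grab_frame("wrist");s=get_state();p=np.array(s["tcp_pos"]);R0=np.array(s["eef_rot"])
print("cx",f["cx"])
bx,by=br(-13.8);c=p-.022*R0[:,2]
for e in(-.008,.008): print([proj(f,c+e*bx+v).round(1) for v in (-.0173*R0[:,2],.015*R0[:,0],-.015*R0[:,0])])
print("finger tips inner at TCP +-.03:",proj(f,p+.03*R0[:,0]),proj(f,p-.03*R0[:,0]))
crop(f["image"],190,260,260,180,3,"w12.png")
E
```

```text
cx 316.89488298191725
[array([308.7, 346. ]), array([348. , 319.2]), array([271.4, 319.1])]
[array([308.9, 384. ]), array([346.8, 353.7]), array([272.9, 353.7])]
finger tips inner at TCP +-.03: [376.21483534 308.75467678] [245.19833891 308.68457923]
```

View pics/w12.png

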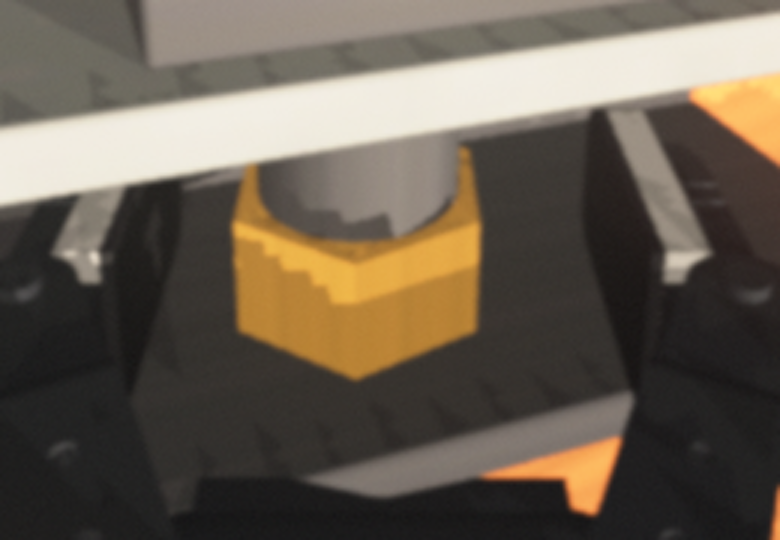

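The head's edges land where predicted, but the finger pads are centred on column 316.5 and the head on 308.7. The head is therefore about 2.7 mm toward tool -x, which also agrees with the sleeve-based estimate. I'll shift by that much and close.

>>> servo_tool(deltas=[[[0,0,0,-0.15,0,0,6],[0,0,0,-0.26,0,0,6],[0,0,0,-0.26,0,0,6],[0,0,0,-0.26,0,0,4],[0,0,0,-0.26,0,0,2],[0,0,0,-0.26,0,0,2],[0,0,0,-0.26,0,0,2],[0,0,0,-0.26,0,0,2],[0,0,0,-0.26,0,0,2],[0,0,0,-0.26,0,0,2]]], force=80)

```text
clock: 16.9
tcp_pos: [0.6101, -0.1649, 0.0533]
eef_rot: [[0.224, 0.972, 0.075], [0.919, -0.237, 0.314], [0.323, -0.001, -0.946]]
ft_force: [-2.6, -4.7, 1.9]
opening: 0.34
```

```bash
python3 - <<'E'
from h import *
f=grab_frame("wrist")
crop(f["image"],190,240,260,200,3,"w13.png")
s=get_state();print(s["tcp_pos"],s["ft_force"],s["moment"],s["opening"]*85,s["clock"]);print(s["eef_rot"])
E
```

```text
[ 0.61007915 -0.16494384  0.05332927] [-2.1863024  -4.30746398  2.467516  ] [-0.95563141  0.53506612  0.05347863] 28.389910610443433 16.95
[[ 0.22439153  0.97157643  0.07541668]
 [ 0.91934105 -0.23672309  0.31428365]
 [ 0.32320346 -0.00118894 -0.94632875]]
```

View pics/w13.png

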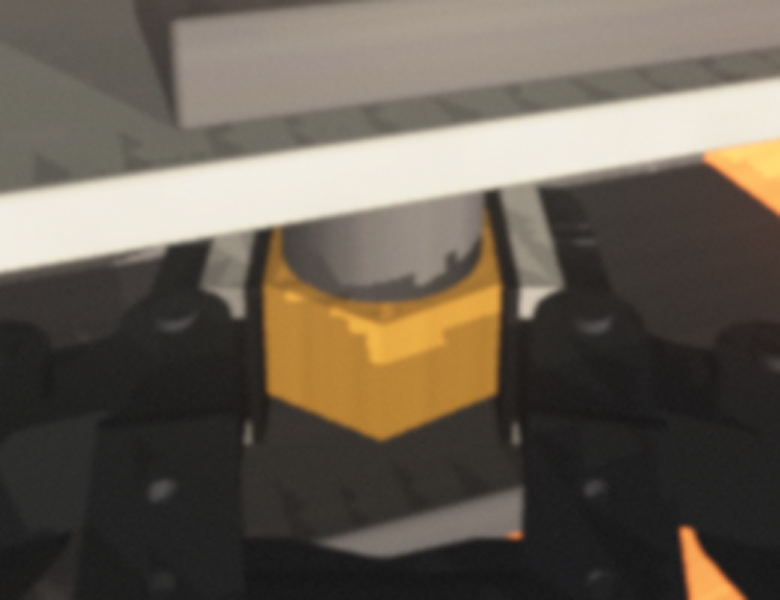

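Both pads are flush on the flats at the centre of the grip. I turn about the bolt axis, which lies 2.29 cm behind the TCP, by -18.9° about tool y.

>>> servo_tool(deltas=[[[0,-2,0,-0.08,0,0,2],[0,-4,0,-0.16,0,-0.01,2],[0,-6.3,0,-0.25,0,-0.01,2],[0,-8.5,0,-0.34,0,-0.03,2],[0,-10.5,0,-0.42,0,-0.04,2],[0,-12.5,0,-0.5,0,-0.05,2],[0,-14.5,0,-0.57,0,-0.07,2],[0,-16.5,0,-0.65,0,-0.09,2],[0,-18,0,-0.71,0,-0.11,2],[0,-18.9,0,-0.74,0,-0.12,2]]], force=100)

```text
clock: 18.2
tcp_pos: [0.6083, -0.1722, 0.0522]
eef_rot: [[0.237, 0.972, -0.002], [0.972, -0.237, -0.002], [-0.003, -0.001, -1.0]]
ft_force: [-2.5, -7.0, 2.2]
opening: 0.333
```

```bash
python3 - <<'E'
from h import *
f=grab_frame("wrist");g=grab_frame("scene");f=grab_frame("wrist")
cv2.imwrite("pics/w14.png",f["image"][:,:,::-1]);crop(g["image"],170,100,150,150,5,"s14.png")
s=get_state();print(s["tcp_pos"],s["ft_force"],s["moment"],s["opening"]*85,s["clock"]);print(s["eef_rot"])
E
```

```text
[ 0.6083633  -0.17220588  0.05217798] [-2.61298321 -5.48916883  2.72096888] [-1.12244005  0.61127307 -0.05628534] 28.492181666539825 18.35
[[ 2.36697134e-01  9.71582454e-01 -1.41478034e-03]
 [ 9.71581244e-01 -2.36699464e-01 -1.80251468e-03]
 [-2.08616939e-03 -9.47923983e-04 -9.99997375e-01]]
```

View pics/w14.png

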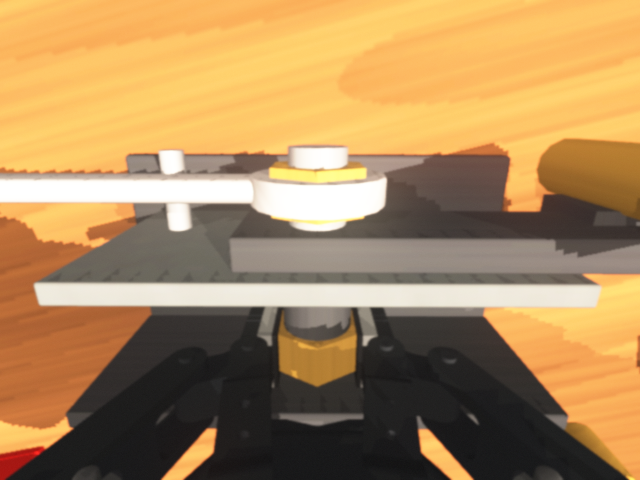

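View pics/s14.png

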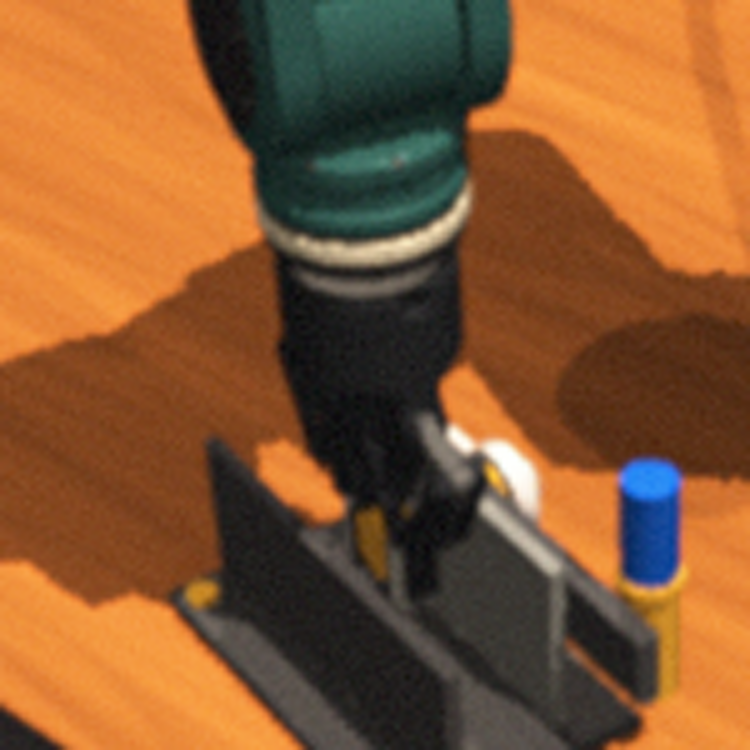

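The wrist view shows the spanner handle at rows 174-203, parallel to the plate edge and clear of the rest pin's side. I'll check level with the top view.

```bash
python3 - <<'E'
from h import *
t=grab_frame("top");w=grab_frame("wrist");g=grab_frame("scene")
crop(t["image"],330,150,150,150,5,"t15.png");crop(w["image"],0,140,400,120,2,"w15.png")
cv2.imwrite("pics/s15.png",g["image"][:,:,::-1])
bx,by=br(-13.8);h=np.array([.6095,-.1712,.075]);o=h-.028*bx
T=lambda q:((q-[330,150]+.5)*5-.5)
for th in (.33,0):
    e=o-.032*bx+.145*(-by*np.cos(th)-np.array([0,0,1])*np.sin(th))
    print(th,e,"top crop",T(proj(t,e)),"wrist",proj(w,e),"mid",proj(w,o-.032*bx+.1*(-by*np.cos(th)-np.array([0,0,1])*np.sin(th))))
E
```

```text
0.33 [ 0.51851084 -0.29010444  0.02801376] top crop [595.13103283 685.52797121] wrist [ 24.25637321 170.23059829] mid [ 95.81722615 175.05497331]
0 [ 0.51664459 -0.29770246  0.075     ] top crop [645.0293504  691.30003222] wrist [-105.45405503  188.33431115] mid [ 24.35332287 188.76025368]
```

View pics/t15.png

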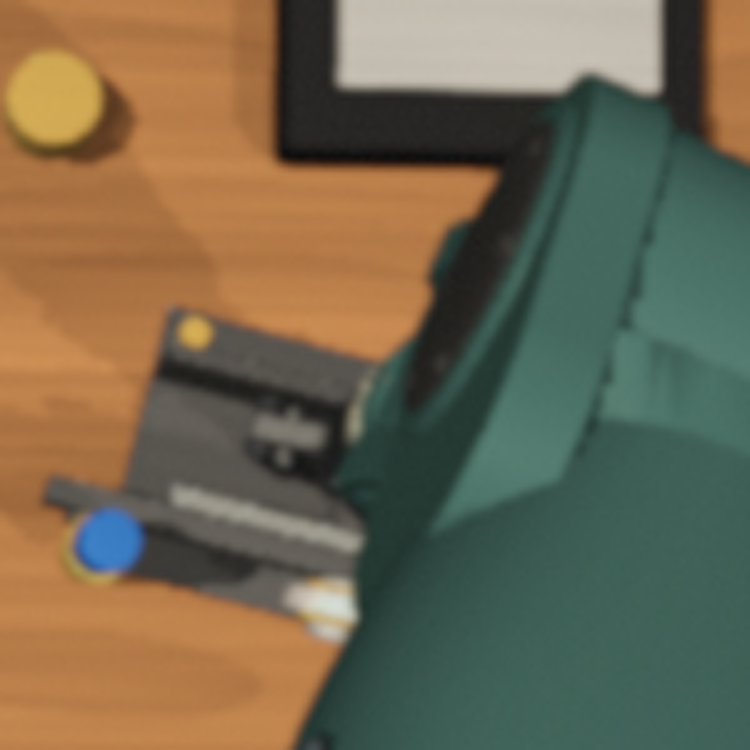

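View pics/w15.png

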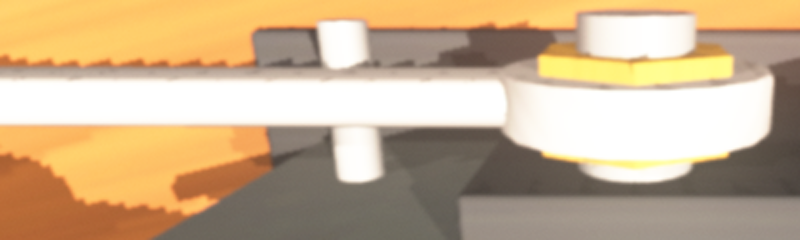

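View pics/s15.png

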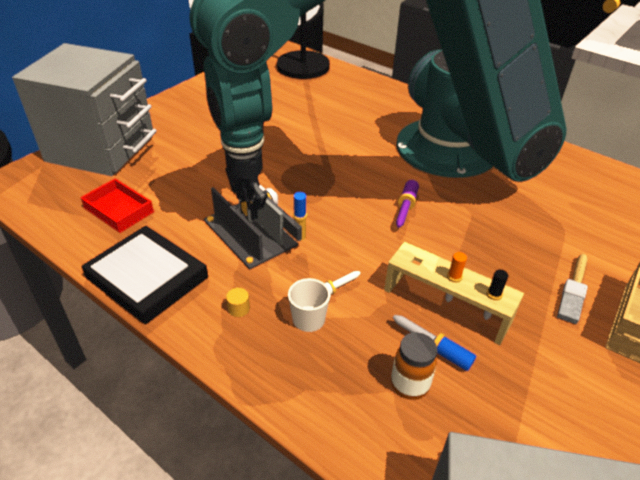

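The spanner is level: its edges keep a constant row and width, and the handle runs off the left of the image where it ended at column 24 while hanging. One call to hold and check stability, then I hand in.

>>> servo_tool(deltas=[[[0,0,0,0,0,0,2],[0,0,0,0,0,0,2],[0,0,0,0,0,0,2],[0,0,0,0,0,0,2],[0,0,0,0,0,0,2],[0,0,0,0,0,0,2],[0,0,0,0,0,0,2],[0,0,0,0,0,0,2],[0,0,0,0,0,0,2],[0,0,0,0,0,0,2]]])

```text
clock: 19.75
tcp_pos: [0.6083, -0.1722, 0.0522]
eef_rot: [[0.237, 0.972, -0.001], [0.972, -0.237, -0.001], [-0.002, -0.001, -1.0]]
ft_force: [-3.1, -6.3, 2.6]
opening: 0.331
```

```bash
python3 - <<'E'
from h import *
w=grab_frame("wrist");g=grab_frame("scene");t=grab_frame("top")
a=cv2.imread("pics/w14.png")[:,:,::-1];print("wrist diff",np.abs(a.astype(int)-w["image"]).mean())
d0=cv2.imread("pics/scene0.png");d=np.abs(d0.astype(int)-g["image"][:,:,::-1]).max(2)
for n,(x,y,ww,h) in dict(cup=(288,280,25,50),jar=(392,340,20,55),weight=(224,285,28,32),orange=(448,250,20,30),black=(486,268,24,32)).items(): print(n,np.median(d[y:y+h,x:x+ww]))
for nm,fr in (("scene0",g),("top0",t)):
    for im in (cv2.imread(f"pics/{nm}.png")[:,:,::-1],fr["image"]): print(nm,[b for b in blobs(im,(18,80,60),(32,255,255),250) if b[1][4]<600])
s=get_state();print(s["tcp_pos"],s["ft_force"],s["opening"],s["eef_rot"][2],s["clock"])
crop(t["image"],150,150,160,160,4,"t16.png")
E
```

```text
wrist diff 0.8218120659722222
cup 20.0
jar 16.0
weight 19.0
orange 14.0
black 8.0
scene0 [([237.8, 299.0], [226, 287, 23, 29, 444])]
scene0 [([633.9, 303.2], [624, 267, 16, 57, 453]), ([238.2, 300.0], [226, 288, 23, 28, 452])]
top0 [([340.3, 169.9], [331, 160, 20, 21, 336]), ([32.1, 172.6], [11, 164, 48, 25, 310]), ([67.7, 375.4], [64, 328, 8, 90, 405]), ([77.0, 369.4], [74, 328, 7, 85, 292]), ([120.0, 399.8], [114, 379, 13, 42, 300])]
top0 [([340.2, 170.0], [331, 160, 20, 21, 319]), ([31.8, 172.3], [11, 164, 48, 25, 305]), ([119.9, 399.9], [114, 379, 13, 42, 318])]
[ 0.60835088 -0.17220178  0.05217543] [-2.65666078 -5.53611527  2.65833528] 0.3360228317634312 [-1.58391938e-03 -9.49045527e-04 -9.99998295e-01] 19.9
```

View pics/t16.png

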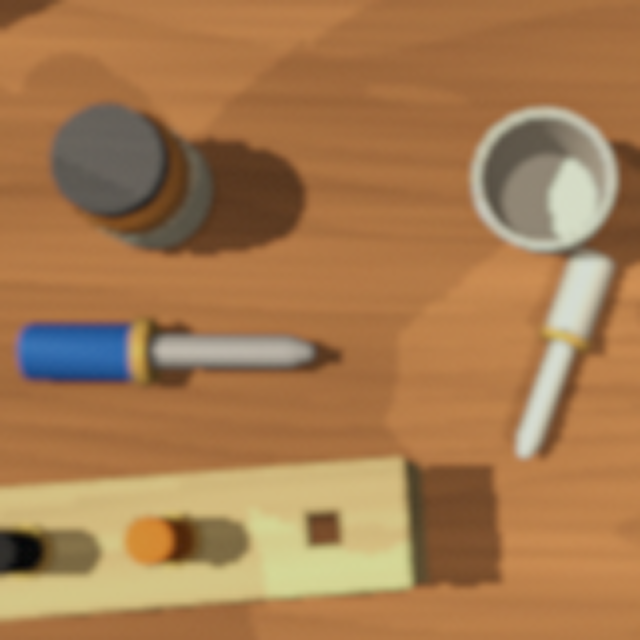

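Everything is stable: the cup (top 286,194.5), jar, weight and both rack probes are where they began. I hand in.

```bash
python3 -c "
from plant import job_done; print(job_done())"
```

```text
the job is handed in; nothing more can be done
None
```

The job is handed in at about 20 s of the 51 s. The blue probe is in the sleeve and released, and the gripper is still holding the bolt head with the spanner up at level.

- **Probe:** I took the small blue probe from the rack's end hole and lowered it into the sleeve. It stopped at a TCP height of 0.117 m, as expected with the collar on the rim, with about 7 N of contact. The pictures after release show it standing upright with its collar on the rim.
- **Bolt:** I gripped the head's flats at 80 N and turned it 18.9° about the bolt axis, holding at 100 N. The tool ended within about 0.1° of upright. The pose and the wrist picture stayed the same over a further 1.25 s of holding, with wrist force under 8 N.
- **Spanner level:** In the wrist view the handle's edges are straight and of constant width, so I judge it level to about 1–2°. The arm hid the free end from the top camera, so I could not check it from a second view.
- **Bystanders:** The cup, jar, weight and the black and orange probes look unmoved in the scene and top pictures.
- **Look-alikes:** The three free-standing look-alike probes (white, large blue, purple) fell over during the run. The gripper was never near the purple one and about 100 mm from the other two, so I believe they tipped on their own. They lie on the table, the white one close beside the cup, and I left them there.
- **Calibration disagreement:** The wrist calibration and the view of the fingers differed by about 2.7 mm at the bolt head. I went by the fingers, and both pads closed flush on the flats.

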